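Complete the three-colour gift tray

ROBOT

A 6-joint arm with a two-finger parallel gripper is mounted at the origin on the work surface. World frame = base frame: x ahead of the robot, y to its left, z up, the work surface at z = 0. Lengths are in m, angles in rad, forces in N, time in s.
With the tool pointing down it reaches from about 0.275 to 0.75 m from the base axis. Payload 10.2 kg.
Tool frame: the origin (TCP) lies at the centre of the arm's flange, where the gripper is bolted on; the fingertips stand 173 mm ahead of it and the grasp point (between the pads) lies 155 mm ahead of it (grip_depth is the distance from the TCP to the grasp point, in m); z points along the fingers, x is the direction in which the jaws open and shut, and the axes are right-handed (so a half turn about z gives the same grasp; the last joint's range is limited). The gripper opens to 85 mm and grips with 20 to 120 N. Pads are 22 mm wide; open, the fingers measure 114 mm over their backs; the gripper's body (76 mm by 85 mm) begins 54 mm behind the grasp point. The pads swing forward as they close: fully open they stand 13 mm farther back than shut.
Start: joints at [0.991, 0.313, 1.498, -0, 1.331, -0.223], TCP at [0.183, 0.492, 0.405] pointing down, gripper open.
Joint ranges: [-2.94, 2.94], [-0.97, 2.17], [0.19, 2.56], [-1.23, 4.37], [0.02, 3.11], [-2.88, 2.88]. Speed limits (rad/s): [2.39, 2.39, 3.01, 3.14, 3.14, 3.14].

INTERFACE

Orientations are given as [roll, pitch, yaw] about the fixed x, y, z axes, in that order (R = Rz(yaw) Ry(pitch) Rx(roll)).
In Python, from cell import * gives the robot as it stands. The module is installed in compiled form; this text tells all that it offers. Calls block until the motion is done:
- goto(position, orientation): joint-space move of the TCP to a pose.
- servo_line(position, ori=None, speed=0.15, force_limit=None): straight line of the TCP; ori=None keeps the orientation; speed is the mean speed in m/s. With force_limit (N) it stops when the force on the tool has changed by that much, and returns True; else False.
- move_joints(angles): joint-space move.
- set_gripper(opening, newtons=None): opening from 0.0 (shut) to 1.0 (fully open); newtons is the grip in N (None keeps the last); returns when the fingers have stopped.
- pause(seconds).
- solve_ik(position, orientation): joint angles nearest the present ones, or None.
- capture(name): name is "scene" or "side" or "wrist"; returns a dict with "img" (480x640x3 uint8, red, green, blue), "mtx" (3x3 intrinsics, pixels), "R" (3x3) and "t" (3): a world point X has camera coordinates R X + t. Camera axes: x right, y down, z forward; pixel columns grow to the right and rows downward; lengths in m; the calibration is good to about 2 mm. A picture is of the moment at which its call begins. There is no depth.
A pose or a line that the arm cannot do raises IKError and nothing moves.
- finish_job(): hands the job in, once; it reports no verdict.
Readings, each from a call of its own:
- read_clock(): time.
- read_q(): joint angles.
- read_qvel(): joint speeds.
- read_tau(): joint torques, N m.
- read_eef_pos(): TCP position.
- read_ee_rot(): TCP orientation.
- read_force(): force on the tool from outside, world axes, zero at the start.
- read_torque(): the same for the moment, N m.
- read_opening(): opening from 0.0 (shut) to 1.0 (fully open).
Only numpy, scipy, OpenCV 4.12 (cv2) and the standard library are available. Lean on these libraries where they do the work, as an engineer would, in place of code of your own. Each camera call takes 0.05 s, during which the arm holds its last target. There are 200 camera calls.

TASK

Each gift tray needs one white, one amber and one green bottle: see which colour the tray on the rollers lacks and take that bottle from the turntable, then stand it upright in the tray's empty middle bay and let go of it. Then push the tray along the rails, away from the robot, until it is fully home against the yellow stop. Leave the other bottles standing on the turntable, in the tray and in the red basket, knock nothing over and leave the tape roll alone.

Things in the scene. Friction and masses are not known exactly. Their poses are not given: they have to be found in the camera images.
- spare_white: white bottle, round, upright; body 44 mm diameter and 75 mm tall, black cap 28 mm diameter on it, 95 mm tall in all, about 0.06 to 0.12 kg; origin at the centre of its underside, z up. One of the three spares standing on the turntable, about 113 mm apart and 65 mm from its axis
- spare_amber: amber (orange) bottle, round, upright; body 44 mm diameter and 75 mm tall, black cap 28 mm diameter on it, 95 mm tall in all, about 0.06 to 0.12 kg; origin at the centre of its underside, z up. One of the three spares standing on the turntable, about 113 mm apart and 65 mm from its axis
- spare_green: green bottle, round, upright; body 44 mm diameter and 75 mm tall, black cap 28 mm diameter on it, 95 mm tall in all, about 0.06 to 0.12 kg; origin at the centre of its underside, z up. One of the three spares standing on the turntable, about 113 mm apart and 65 mm from its axis
- set_white: white bottle, round, upright; body 44 mm diameter and 75 mm tall, black cap 28 mm diameter on it, 95 mm tall in all, about 0.06 to 0.12 kg; origin at the centre of its underside, z up. Two of the three set_ bottles stand in the outer bays of the tray; the third is surplus and stands in the red basket, not to be touched
- set_amber: amber (orange) bottle, round, upright; body 44 mm diameter and 75 mm tall, black cap 28 mm diameter on it, 95 mm tall in all, about 0.06 to 0.12 kg; origin at the centre of its underside, z up. Two of the three set_ bottles stand in the outer bays of the tray; the third is surplus and stands in the red basket, not to be touched
- set_green: green bottle, round, upright; body 44 mm diameter and 75 mm tall, black cap 28 mm diameter on it, 95 mm tall in all, about 0.06 to 0.12 kg; origin at the centre of its underside, z up. Two of the three set_ bottles stand in the outer bays of the tray; the third is surplus and stands in the red basket, not to be touched
- turntable: passive turntable that spins freely about its vertical axis: grey disc with black dots round its edge, 220 mm diameter, its top 30 mm above the table, on a fixed black foot. Origin on the axis, at table level
- lane: fixed packing lane 260 mm long with rollers, two aluminium side rails (tops 30 mm above the table) and a yellow stop bar at its far end. Origin at table level near its middle; its x axis points along the rails from the blue handle towards the yellow stop, y across
- tray (a joint): travel of the brown cardboard tray along the lane's x axis, m: 0 at the start, 0.100 fully home at the yellow stop; it stays where it is left and needs about 2 to 4 N
- tray_bay (a point): centre of the floor of the tray's empty middle bay, 24 mm above the table; x along the lane, y across. Three bays in a row along y, 65.5 mm apart, each about 64 mm (x) by 62 mm (y) inside, walls 4 mm thick, tops 26 mm above the bay floor
- tray_handle (a point): centre of the top face of the tray's upright blue handle post, 80 mm above the table: 14 mm thick (x), 20 mm wide (y), 56 mm tall over its foot, 88 mm to the robot's side (-x) of the middle bay's centre; carried by the tray
- basket: fixed red basket with the surplus bottle and, in its other half, a white packet and a small lying bottle; 130 by 240 mm, rim 68 mm high, inner floor 24 mm above the table. Origin at the centre of its underside
- tape: bystander: loose roll of brown packing tape lying flat, 84 mm diameter, 48 mm tall; origin at the centre of its underside
Things that resemble listed ones, but are neither listed nor needed, are in the scene too. What is meant by the turntable is not brown, and is the larger of those in its own colour. Leave any blue look-alike of the spare_green alone.

How it is judged:
By the outcome, as a careful person would: the job done as asked, in the order asked, and still so for the second after the job is handed in, with the robot touching nothing.
It also fails if it takes over 64 s, if anything falls off the work surface, if the arm or the gripper's body presses on something with over 40 N, if the wrist force passes 120 N, or if a joint passes its speed limit or range.

## Working session

There is one attempt and no reset: what is moved stays moved. The work goes in short steps, each a Python script; the robot and the scene stay as the last script left them, time stands still between calls to the robot, and variables do not carry over. Pictures are saved under pics/ and viewed, on a budget of 10 in all, crops included, one or two more only if the job needs it, and the job is handed in when it is done.

```bash
mkdir -p pics
python3 - <<'E'
from cell import *
import cv2,pickle
d={n:capture(n) for n in("scene","side")}
pickle.dump(d,open("cap0.pkl","wb"))
for n in d:
    cv2.imwrite(f"pics/{n}0.png",d[n]["img"][:,:,::-1]); print(n,d[n]["mtx"].tolist(),(-d[n]["R"].T@d[n]["t"]).round(3),d[n]["R"][2].round(2))
print(read_clock())
E
```

```text
scene [[518.2023439507186, 0.0, 320.9158228745919], [0.0, 518.2023439507186, 247.15720170643277], [0.0, 0.0, 1.0]] [ 0.808 -0.435  0.999] [-0.27  0.47 -0.84]
side [[434.5582234680737, 0.0, 316.6084479343374], [0.0, 434.5582234680737, 239.36765072136393], [0.0, 0.0, 1.0]] [ 0.353 -0.791  0.766] [ 0.17  0.78 -0.61]
0.1
```

View pics/scene0.png

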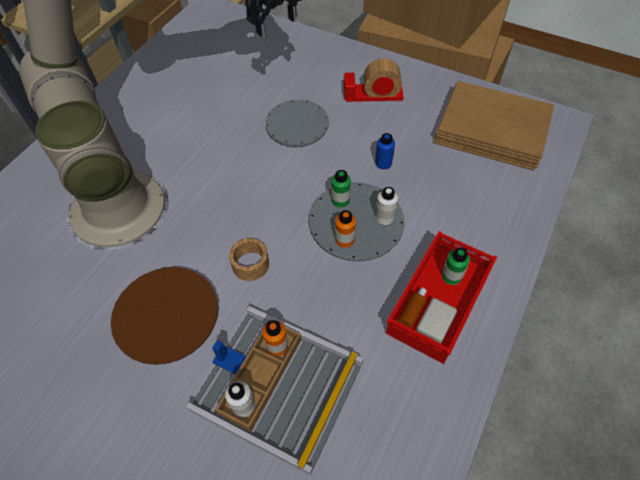

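View pics/side0.png

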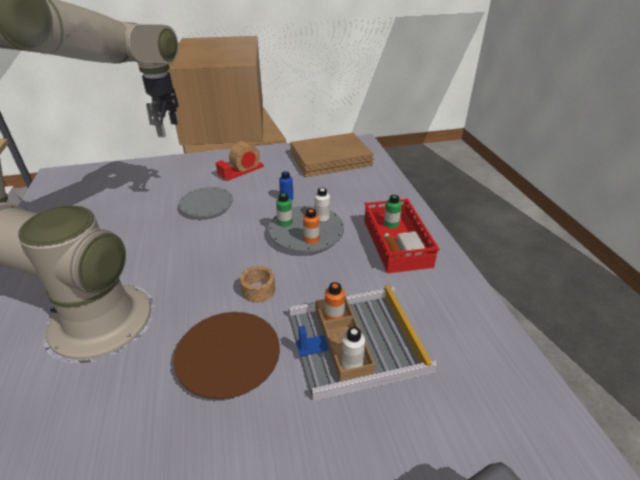

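The scene view shows set_amber (274,336) and set_white (239,400) in the tray and set_green (457,265) in the red basket, so **green** is missing.
- **Green candidates:** spare_green is at (341,188) on the big grey disc at (357,220). The green bottle at (457,265) is the basket surplus, and the blue one at (385,150) is a look-alike off the disc.
- **Disc candidates:** the grey disc at (297,122) is smaller, and the brown disc at (165,313) is the wrong colour.

Next I'll measure.

```bash
cat > h.py <<'E'
import numpy as np,cv2,pickle
def ray(c,p):
    d=c["R"].T@np.linalg.inv(c["mtx"])@[p[0],p[1],1]; return -c["R"].T@c["t"],d
def plane(c,p,z):
    o,d=ray(c,p); return o+d*(z-o[2])/d[2]
def tri(c1,p1,c2,p2):
    P=[c["mtx"]@np.c_[c["R"],c["t"]] for c in(c1,c2)]
    X=cv2.triangulatePoints(P[0],P[1],np.array(p1,float).reshape(2,1),np.array(p2,float).reshape(2,1)).ravel(); return X[:3]/X[3]
def proj(c,X):
    q=c["mtx"]@(c["R"]@np.asarray(X)+c["t"]); return q[:2]/q[2]
def blobs(mask,amin):
    n,l,s,ce=cv2.connectedComponentsWithStats(mask.astype(np.uint8)); return [(ce[i].round(1),s[i]) for i in range(1,n) if s[i][4]>=amin],l
E
python3 - <<'E'
from h import *
d=pickle.load(open("cap0.pkl","rb"))
for n in d:
    im=d[n]["img"]; hsv=cv2.cvtColor(im,cv2.COLOR_RGB2HSV)
    H,S,V=cv2.split(hsv)
    M={"blue":(H>100)&(H<130)&(S>140),"yellow":(H>18)&(H<30)&(S>170)&(V>100),"green":(H>55)&(H<85)&(S>120),"cap":(V<45)}
    for k,m in M.items():
        for c,s in blobs(m,25)[0]:
            if c[0]>200 and c[1]>130: print(n,k,c,s)
v=np.vstack([cv2.resize(d[n]["img"][y:y+100,x:x+133],(798,600),interpolation=cv2.INTER_CUBIC)[:300 if 0 else 600] for n,x,y in(("scene",290,140),)])
cv2.imwrite("pics/crop1.png",v[:,:,::-1])
v=cv2.resize(d["scene"]["img"][295:475,180:380],(780,600*117//100*1),interpolation=cv2.INTER_CUBIC)
v=cv2.resize(d["scene"]["img"][300:475,180:372],(658,600),interpolation=cv2.INTER_CUBIC)
cv2.imwrite("pics/crop2.png",v[:,:,::-1])
E
```

```text
scene blue [386.4 136.1] [383 134   8   5  29]
scene blue [384.3 153.8] [376 138  19  31 444]
scene blue [227.1 357.3] [213 340  33  34 619]
scene yellow [326.7 410.3] [298 352  59 116 869]
scene green [341.  173.4] [338 171   8   6  36]
scene green [340.5 184.6] [332 175  18  18 229]
scene green [340.3 203.4] [332 200  18   7  66]
scene green [460.7 251.9] [458 249   7   7  41]
scene green [456.4 263.1] [447 251  22  21 262]
scene green [449.7 280.3] [443 274  17  10  54]
scene cap [385.9 139.6] [381 134  11  10  66]
scene cap [340.7 176.7] [335 170  12  12  88]
scene cap [387.7 193.8] [382 187  12  12  80]
scene cap [345.2 217.4] [340 211  12  13  90]
scene cap [459.2 255. ] [453 248  14  14 123]
scene cap [272.9 328.2] [266 320  14  16 116]
scene cap [236.5 391. ] [229 383  15  16 138]
side blue [286.4 186.3] [280 177  13  23 202]
side blue [310.3 343.4] [297 326  31  30 528]
side yellow [408.3 326.6] [386 287  45  78 365]
side green [283.9 204.8] [277 199  14  12 128]
side green [393.2 206.8] [387 202  14  11 126]
side green [285.  223.1] [279 221  13   5  44]
side green [391.1 224.4] [385 222  13   5  37]
side cap [282.7 198.1] [279 195   9   6  35]
side cap [393.3 199.8] [390 197   8   6  32]
side cap [310. 214.] [306 211   9   6  32]
side cap [334. 290.] [329 286  11   8  54]
side cap [353.1 336.2] [348 330  12  11  72]
```

View pics/crop1.png

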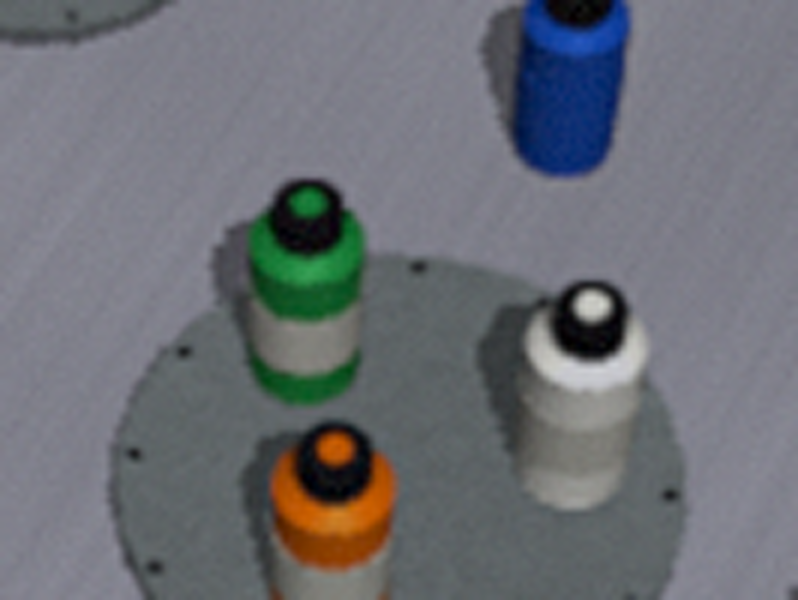

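View pics/crop2.png

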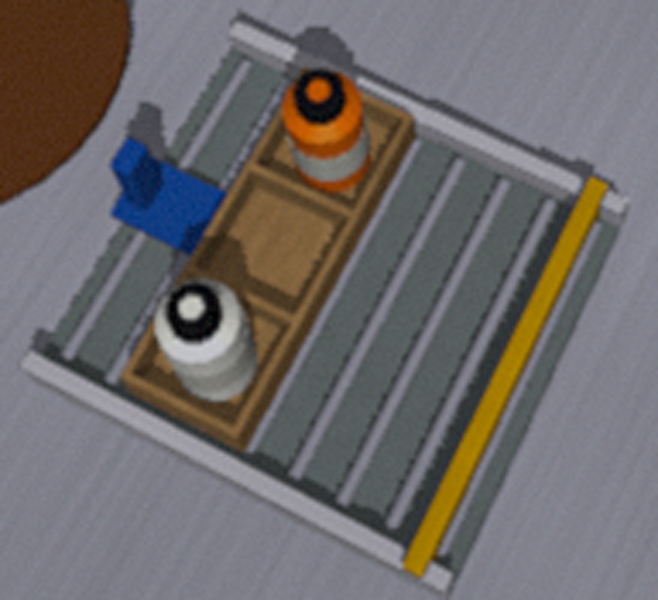

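The crop confirms it: the green bottle at crop (308,290) stands on the large dotted disc, and the blue one stands off it. In the tray crop, the empty middle bay is centred near (271,234), the post top is near (132,152), and the rails run from (238,20) to (625,205) and from (27,358) to (448,578).

Run:
```python
from h import *
d=pickle.load(open("cap0.pkl","rb")); s,e=d["scene"],d["side"]
f=lambda x,y:(180+x/3.427-.4,300+y/3.427-.4)
P=lambda n,p,z:print(n,plane(s,p,z).round(4))
P("green top",(341,173.4),.125); print("tri cap",tri(s,(340.7,176.7),e,(282.7,198.1)).round(3))
P("amber",(345.2,214.5),.125);P("white",(387.7,190.7),.125)
P("sA",f(319,90),.119);P("sW",f(194,308),.119)
print(tri(s,(272.9,328.2),e,(334,290)).round(3),tri(s,(236.5,391),e,(353.1,336.2)).round(3))
P("bay rim c",f(271,234),.05)
P("corners",f(413,112),.05);P("",f(243,440),.05);P("",f(125,375),.05)
P("handle",f(132,152),.08)
for p in((238,20),(625,205),(27,358),(448,578)):P("rail",f(*p),.03)
P("yel",f(598,190),.04);P("yel",f(415,565),.04)
H,S,V=cv2.split(cv2.cvtColor(s["img"],cv2.COLOR_RGB2HSV))
m=((S<40)&(V<125)&(V>70)).astype(np.uint8)
P("disc guess",(357,220),.03)
print(plane(s,(250,250),.048).round(3),"tape")
```

```text
green top [0.4806 0.247  0.125 ]
tri cap [0.48  0.247 0.115]
amber [0.539  0.1505 0.125 ]
white [0.5919 0.2492 0.125 ]
sA [ 0.5319 -0.1344  0.119 ]
sW [ 0.537  -0.2655  0.119 ]
[ 0.531 -0.134  0.106] [ 0.535 -0.265  0.106]
bay rim c [ 0.5309 -0.1975  0.05  ]
corners [ 0.5653 -0.0976  0.05  ]
 [ 0.5763 -0.2988  0.05  ]
 [ 0.5028 -0.2996  0.05  ]
handle [ 0.447  -0.2007  0.08  ]
rail [ 0.4367 -0.0872  0.03  ]
rail [ 0.695  -0.0844  0.03  ]
rail [ 0.4437 -0.314   0.03  ]
rail [ 0.7005 -0.3053  0.03  ]
yel [ 0.6788 -0.0871  0.04  ]
yel [ 0.6839 -0.309   0.04  ]
disc guess [0.5408 0.2126 0.03  ]
[0.374 0.021 0.048] tape
```

The spares are 113 and 111 mm apart with centroid (0.537, 0.216), which matches the description. The bay comes out near (0.534, -0.199) by three routes that agree, and lane yaw is about 2°. I'll grasp now.

Run:
```python
from cell import *
import numpy as np,cv2
O=[np.pi,0,.035]
g=[.4805,.2470]
print(solve_ik([*g,.38],O), solve_ik([.534,-.199,.38],O))
goto([*g,.38],O); set_gripper(1.0,40)
print("hit",servo_line([*g,.235],speed=.12,force_limit=8))
set_gripper(0.0,40); print("op",read_opening(),read_eef_pos())
servo_line([*g,.38],speed=.12); pause(.2)
print("op",read_opening(),read_force(),read_clock())
c=capture("scene"); w=capture("side")
cv2.imwrite("pics/lift.png",np.hstack([cv2.resize(c["img"][60:360,250:450],(400,600)),cv2.resize(w["img"][60:360,230:430],(400,600))])[:,:,::-1])
```

```text
[ 2.57860857e-01  3.66092511e-01  1.48978108e+00 -4.44089210e-16
  1.28571907e+00  2.22860857e-01] [-5.62240704e-01  4.30499009e-01  1.39595720e+00 -4.44089210e-16
  1.31513645e+00 -5.97240704e-01]
hit False
op 0.5074208077952316 [0.48056362 0.24705696 0.23537092]
op 0.5066752608780107 [ 0.03524278  0.31929891 -1.0864961 ] 5.1333
```

View pics/lift.png

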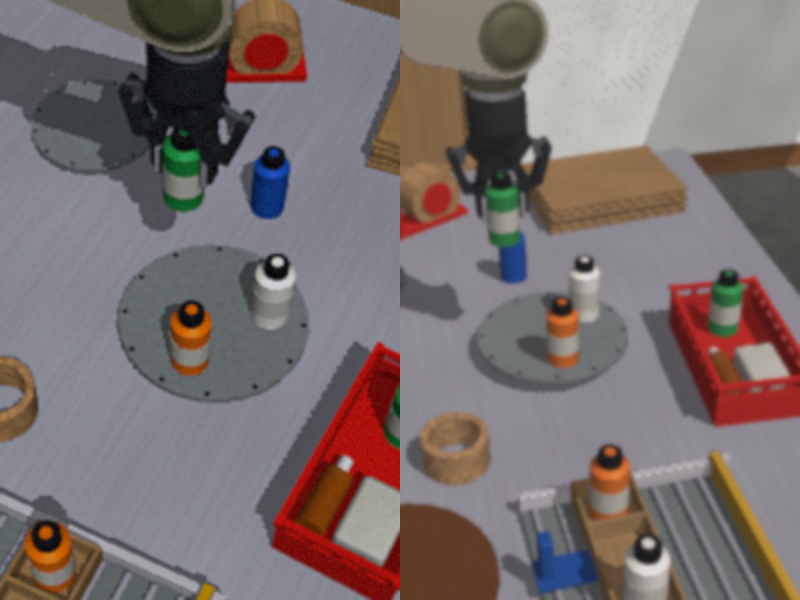

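The green bottle (left half, 182,172) is held upright, and the amber and white spares still stand on the disc. Next I'll carry it to the bay and lower it.

Run:
```python
from cell import *
import numpy as np,cv2
b=[.534,-.199]
servo_line([*b,.38],speed=.15)
servo_line([*b,.29],speed=.1); pause(.2)
print("hit",servo_line([*b,.2285],speed=.04,force_limit=4),read_eef_pos(),read_force())
c=capture("scene"); w=capture("side")
cv2.imwrite("pics/low.png",np.hstack([cv2.resize(c["img"][280:480,180:313],(400,600)),cv2.resize(w["img"][250:410,285:391],(400,600))])[:,:,::-1])
print(read_opening(),read_clock())
```

```text
hit True [ 0.53403257 -0.19900351  0.22937191] [0.43147855 0.46714632 5.85426258]
0.5071542740357403 11.1583
```

View pics/low.png

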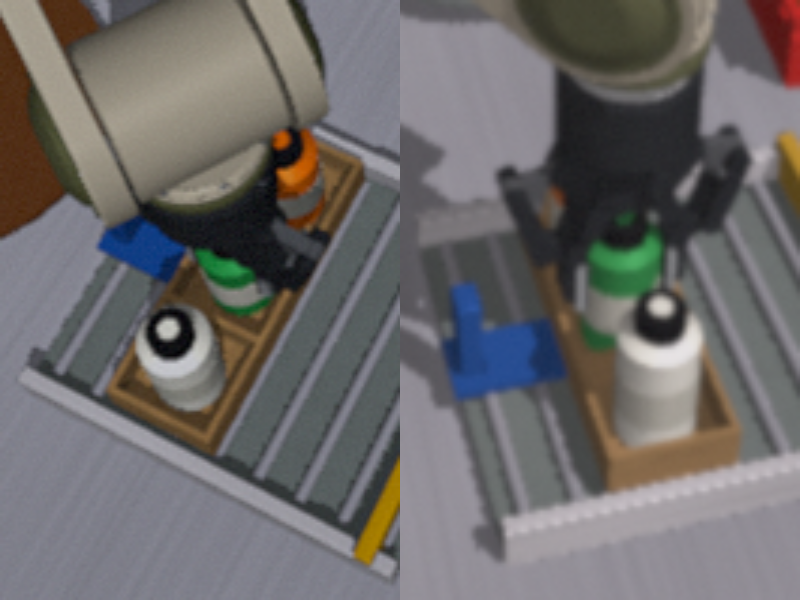

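It touched down at z=0.2294, about the 0.229 expected, and the picture shows green between white and amber inside the bay walls. I'll release it and push the handle.

Run:
```python
from cell import *
import numpy as np,cv2
b=[.534,-.199]
set_gripper(.75); pause(.2)
servo_line([*b,.245],speed=.03); servo_line([*b,.34],speed=.12)
set_gripper(0.0)
O=[np.pi,0,.035-np.pi/2]
goto([.388,-.2025,.34],O)
servo_line([.388,-.2025,.218],speed=.12,force_limit=8); pause(.3)
print(read_eef_pos(),read_force(),read_clock())
u=np.array([np.cos(.035),np.sin(.035),0])
p=np.array([.388,-.2025,.218])
print("hit",servo_line(p+u*.17,speed=.04,force_limit=14),read_eef_pos(),read_force(),read_clock())
c=capture("scene");w=capture("side")
cv2.imwrite("pics/push.png",np.hstack([cv2.resize(c["img"][280:480,200:380],(400,444)),cv2.resize(w["img"][250:410,285:445],(400,444))])[:,:,::-1])
```

```text
[ 0.38803525 -0.20251866  0.21824112] [-0.04101507  0.44006399  0.50379647] 16.675
hit True [ 0.52838904 -0.19759537  0.2175571 ] [-0.65052106 -0.3639603  -0.62890416] 19.7167
```

View pics/push.png

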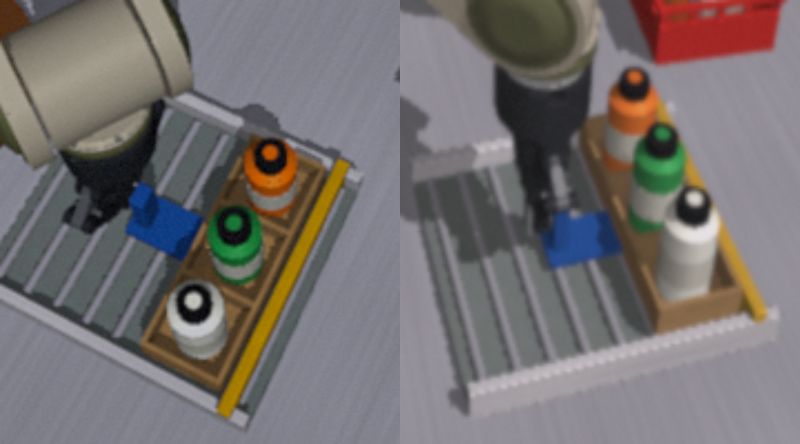

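All three bottles stand in the tray, which is right at the stop. I'll press again slowly in case it rebounded, then back off and verify.

Run:
```python
from cell import *
from h import *
u=np.array([np.cos(.035),np.sin(.035),0]); p=np.array(read_eef_pos())
print("hit",servo_line(p+u*.02,speed=.01,force_limit=12),read_eef_pos(),read_force()); pause(.3)
print(read_eef_pos(),read_force())
p=np.array(read_eef_pos()); servo_line(p-u*.04,speed=.05); q=p-u*.04; q[2]=.34; servo_line(q,speed=.12)
goto([.42,.05,.40],[np.pi,0,.035-np.pi/2]); pause(.3)
s=capture("scene");w=capture("side"); pickle.dump({"scene":s,"side":w},open("cap1.pkl","wb"))
cv2.imwrite("pics/end.png",np.vstack([np.hstack([cv2.resize(s["img"][290:480,200:390],(400,400)),cv2.resize(w["img"][260:400,290:450],(400,400))]),np.hstack([cv2.resize(s["img"][130:380,200:500],(400,200))*0+cv2.resize(s["img"][130:330,200:500],(400,200)),cv2.resize(w["img"][160:310,230:455],(400,200))])])[:,:,::-1]); print(read_clock())
```

```text
hit True [ 0.52887892 -0.19763619  0.21689047] [-0.24046013 -0.30471578 -0.55096133]
[ 0.52876775 -0.19759     0.21660262] [-0.5696778  -0.89509377 -0.39758804]
24.2417
```

View pics/end.png

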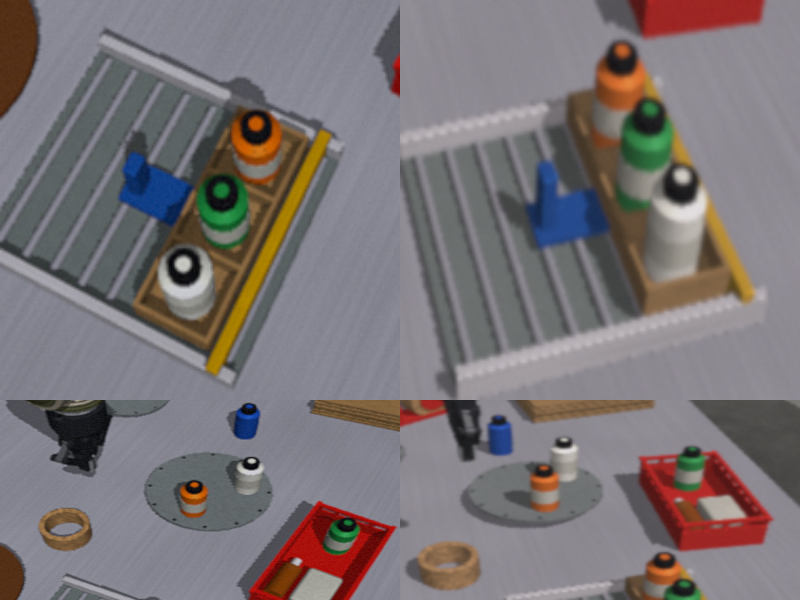

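The picture shows everything upright: amber at (257,145), green at (223,208) and white at (187,280) in the tray, with the tray at the yellow bar. I'll measure the travel before handing in.

Run:
```python
from h import *
a=pickle.load(open("cap0.pkl","rb"));b=pickle.load(open("cap1.pkl","rb"))
def blue(c,box):
    H,S,V=cv2.split(cv2.cvtColor(c["img"],cv2.COLOR_RGB2HSV)); m=(H>100)&(H<130)&(S>140)
    return [x[0] for x in blobs(m,100)[0] if x[0][1]>box][0]
A=[blue(a[n],y) for n,y in(("scene",300),("side",300))];B=[blue(b[n],y) for n,y in(("scene",300),("side",270))]
X0,X1=tri(a["scene"],A[0],a["side"],A[1]),tri(b["scene"],B[0],b["side"],B[1])
print(X0.round(4),X1.round(4),(X1-X0).round(4))
s=b["scene"];f=lambda x,y:(200+x*.475-.25,290+y*.475-.25)
for n,p in(("A",(257,124)),("G",(222,191)),("W",(184,265))):print(n,plane(s,f(*p),.119).round(4))
```

```text
[ 0.4609 -0.2045  0.0332] [ 0.5615 -0.2008  0.0311] [ 0.1006  0.0037 -0.0021]
A [ 0.6329 -0.1317  0.119 ]
G [ 0.6346 -0.1966  0.119 ]
W [ 0.6368 -0.2631  0.119 ]
```

The travel measures 0.1007 m, which is fully home, and the two set bottles moved 0.100 to 0.101 m. I'm handing in.

```bash
python3 -c "
from cell import *
print(finish_job(),read_clock())"
```

```text
the job is handed in; nothing more can be done
the job is handed in; nothing more can be done
```

I handed the job in with the tray complete and home. The tray lacked green, so I took spare_green from the large grey turntable, stood it in the middle bay and let go. I then pushed the blue handle until the tray met the yellow stop, and backed the arm clear.

**Last checks:**
- **Tray travel:** the handle moved 0.1007 m between pictures, against 0.100 m for fully home. A second slow push was blocked within about 0.5 mm of the first.
- **Tray bottles:** amber, green and white all stand upright, about 65 to 67 mm apart (the bays are 65.5 mm apart).
- **Everything else:** the amber and white spares are still standing on the turntable and the green surplus bottle in the basket. The tape roll and the blue look-alike look unmoved in the pictures.
- **Time:** about 24 s of the 64 s allowed.

No check failed or disagreed beyond the roughly 2 mm calibration error. I didn't track peak contact forces. The push was set to stop at a 14 N change, then 12 N for the second one.

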